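# Clamp the board and press the test coupler onto the tilted port

### The arm

A 7-joint arm with a two-finger parallel gripper is mounted at the origin on the work surface. World frame = base frame: x ahead of the robot, y to its left, z up, the work surface at z = 0. Lengths are in m, angles in rad, forces in N, time in s.
With the tool pointing down it reaches from about 0.425 to 0.875 m from the base axis. Payload 4.7 kg.
Tool frame: the origin (TCP) lies where the fingers leave the gripper's body, on its centre line; the fingertips stand 70 mm ahead of it and the grasp point (between the pads) lies 51 mm ahead of it; z points along the fingers, y is the line along which they close (so a half turn about z gives the same grasp; the last joint's range is limited). The gripper opens to 87 mm and grips with 3 to 60 N. Pads are 19 mm wide; open, the fingers measure 117 mm over their backs; the gripper's body (75 mm by 190 mm) begins 51 mm behind the grasp point.
Start: joints at [-1.105, 0.321, -0.07, 1.45, 0.023, 1.371, -0.057], TCP at [0.284, 0.585, 0.292] pointing down, gripper open.
Joint ranges: [-2.86, 2.86], [-0.3, 2.09], [-1.38, 1.24], [0.06, 2.45], [-1.56, 4.7], [0.09, 2.05], [-2.69, 2.69]. Speed limits (rad/s): [2.57, 2.57, 3.14, 3.14, 3.14, 3.14, 3.14].

### API

Orientations are given as a rotation vector (axis times angle).
In Python, from bench import ctrl gives the robot as it stands.
- The arm moves only by the tool play_rows, never from a script. Its argument "increments" is a list that holds one entry, the list of rows, each a list of 7 numbers: the shift along the tool's x, y, z as a fraction of full scale, then the turn, a rotation vector about the tool's x, y, z as a fraction of full scale, then the gripper command: -1 is shut, 1 is fully open, values between are in proportion. A call has 1 to 8 rows; each row is the pose to reach, as a shift and turn from the pose commanded when the call began, along the tool's axes at that moment; what a row does not reach only later rows make up. Full scale, the value 1, is 0.1 m for a shift and 90 degrees for a turn. A row lasts 1/10 s, in which the tool goes at most 50 mm and 8.59 degrees, less where a joint would pass 70% of its speed; a pose out of reach is approached as far as the arm can. A call with a number of a shift or a turn outside -1 to 1 is refused whole. A call with a gripper value outside its range is refused whole. The fingers move at their own pace and stop on an object; "squeeze" is the grip in N (left out, the last holds). Time passes only in rows, so rows that repeat a pose let the fingers close. It gives the time, the measured TCP pose, the force, the opening and the grip force at its end, in the units of the state.
- ctrl.get_state(): the state, without advancing time (a new reading comes with each control period).
- ctrl.get_image(name): name is "side" or "top" or "wrist"; returns the picture (400x640x3 uint8, red, green, blue); there is no depth.
- ctrl.get_calibration(name): a dict with "vertical_fov" (degrees; the focal length in pixels is half the picture's height over the tangent of half this angle, whatever the lens; pixels are square), "cx", "cy" (the principal point, pixels), "R" (3x3) and "t" (3): a world point X has camera coordinates R X + t; the wrist camera has in their place "T_tool_cam" (4x4, takes a point from camera to tool coordinates, whose origin is the TCP and whose axes are the flange's). Camera axes: x right, y down, z forward; pixel columns grow to the right and rows downward; lengths in m; the calibration is good to about 2 mm. A picture is of the moment at which its call begins: read the wrist's pose just before it. get_calibration takes no time and is no camera call.
- ctrl.close_job(): hands the job in; it is judged then, once.
The state is a dict: "time": time; "joint_positions": joint angles; "qd": joint speeds; "joint_torque": joint torques, N m; "position": TCP position; "tool_rot": TCP orientation; "ft_force": force on the tool from outside, world axes, zero at the start; "torque": the same for the moment, N m; "grip_width": opening from 0.0 (shut) to 1.0 (fully open); "grip_force": force on a finger pad.
Only numpy, scipy, OpenCV 4.12 (cv2) and the standard library are available. Lean on these libraries where they do the work, as an engineer would, in place of code of your own. Each camera call takes 0.05 s, during which the arm holds its last target. There are 200 camera calls.

### The job

On the test jig, lower the red retaining collar over the upright steel shaft until it lies flat on the green board, without letting it drop, and let go of it. Then take the blue test coupler by its grey neck, press it squarely, open end first, onto the tilted brass nipple until it snaps over the detent balls, and push on so that the orange spring sleeve is nearly all the way down. Finish while still gripping the coupler and holding it pressed down against the spring, and do not disturb the other things on the bench.

Things in the scene. Friction and masses are not known exactly. Their poses are not given: they have to be found in the camera images.
- test_jig: Fixed aluminium jig plate, 130 mm (its x) x 240 mm (its y) x 12 mm, with a 3 mm green circuit board on it (board top 15 mm above the bench; its parts rise at most 6 mm). Origin: centre of the plate's underside on the bench; z up. The steel shaft stands 75 mm to its -y side, the grey port with the nipple 75 mm to its +y side.
- shaft_top (a point): Top of the upright steel shaft, on its axis, 60 mm above the bench. The shaft is 16 mm in diameter; its top 5 mm taper to 9 mm.
- shaft_foot (a point): Point on the shaft's axis at the board's top, 15 mm above the bench: the centre of the collar's underside comes here when it is seated.
- nipple: Fixed brass nipple on a grey port (46 mm square housing). Its z axis is the nipple's axis, pointing out of the port to its tip; it leans 0.45 rad (26 deg) from vertical towards the jig's -x side (roughly towards the robot). Origin: on the axis at the flat housing face, 66 mm above the bench. Stem 16 mm in diameter; tip 40 mm from the origin, the last 7 mm tapering to 7 mm across.
- detents (a point): Point on the nipple's axis 19 mm from its origin, at the height of three sprung steel detent balls that stand 4 mm proud of the stem. The coupler's lip meets them with its rim about 19 mm from the nipple's origin, rides over them with up to about 15 N, and has snapped past them at about 10 mm.
- spring_sleeve (a joint): How far the orange spring sleeve (38 mm across, 6 mm thick, around the nipple's foot) is pushed down along the nipple's axis, m: 0 free (its upper face 12 mm from the nipple's origin), 0.008 fully down, at a hard stop. Its spring pushes back with about 3.3 N at 0 and 12 N at 0.008. If let go, a snapped coupler is pushed back to about 10 mm.
- coupler: Loose blue test coupler, about 0.25 kg, standing open end down on the bench, round about its z axis, 98 mm tall. Barrel 39 mm across from 0 to 48 mm, above it a solid grey grip neck 26 mm across up to 98 mm. Origin: centre of the mouth's rim (underside); z points from the mouth to the neck. The rim lies 4 mm from the nipple's origin when the sleeve is fully down.
- coupler_mouth (a point): Centre of the coupler's open mouth, same point as its origin. The mouth is a funnel, 28 mm wide at the rim, narrowing to a 19 mm lip 4.5 mm inside, then widening to a 27 mm bore, 42 mm deep in all; it goes over the nipple from its tip.
- collar: Loose red retaining collar (ring), about 0.18 kg, lying flat on the bench: outer diameter 44 mm, bore 20 mm, 26 mm tall. Origin: centre of its underside; z up.
- solder_spool: Loose solder spool standing on a flange, white flanges 56 mm across, 40 mm tall. Bystander. Origin: centre of its underside.
- flux_jar: Loose small jar with a green cap, 40 mm across, 45 mm tall. Bystander. Origin: centre of its underside.
- screwdriver: Loose yellow-handled screwdriver, 160 mm long, lying flat on the bench between the robot and the jig. Bystander. Its x axis runs from handle to tip.
- heat_sink: Loose finned aluminium heat sink, 50 x 50 x 24 mm, beyond the jig. Bystander. Origin: centre of its underside.
- air_nozzle: Loose brass hot-air nozzle standing on its wide end, 32 mm across, 42 mm tall, beyond the jig. Bystander. Origin: centre of its underside.
- relay: Loose clear relay, 30 x 26 x 22 mm, beyond the jig. Bystander. Origin: centre of its underside.
Things that resemble listed ones, but are neither listed nor needed, are in the scene too. Of the things like the coupler, leave any that is purple; of the rest the smaller one is meant. There is more than one size of the collar; the one meant has the size given above.

How it is judged:
By the outcome, as a careful person would: the job done as asked, in the order asked, and still so for the second after the job is handed in, while the arm keeps its last pose, push and grip.
It also fails if it takes over 64 s, if anything falls off the work surface, if the arm or the gripper's body presses on something with over 40 N, if the wrist force passes 120 N, or if a joint passes its speed limit or range.

## Working session

There is one attempt and no reset: what is moved stays moved. The work goes in short steps, Python scripts to look and compute and a tool call to move; the robot and the scene stay as the last step left them, time stands still between calls to the robot, and variables do not carry over. Pictures are saved under pics/ and viewed, at most 10 in all, crops included, and the job is handed in when it is done.

Besides the shell and the picture viewer there is one more tool, called after "Call:" as name([rows], argument=value, ...), one row to a line, values as JSON. play_rows: Moves the arm, as the interface text tells. Shift numbers are shares of 0.1 m and turn numbers shares of 90 degrees, none past 1 either way. Its arguments: {"type":"object","properties":{"increments":{"type":"array"},"squeeze":{"type":"number"}},"required":["increments"]}

```bash
ls; mkdir -p pics; python3 - <<'E'
from bench import ctrl
import cv2,numpy as np
s=ctrl.get_state();print({k:np.round(v,3).tolist() for k,v in s.items()})
for n in("top","side","wrist"):
    im=ctrl.get_image(n);cv2.imwrite(f"pics/{n}0.png",im[:,:,::-1])
    c=ctrl.get_calibration(n);print(n,{k:np.round(v,4).tolist() for k,v in c.items()})
E
```

```text
pics
{'time': 0.0, 'joint_positions': [-1.105, 0.322, -0.07, 1.452, 0.023, 1.371, -0.057], 'qd': [0.0, -0.002, 0.0, 0.002, -0.001, -0.002, -0.001], 'joint_torque': [-0.0, -49.129, -0.404, -31.254, -0.064, 0.044, 0.0], 'position': [0.284, 0.584, 0.291], 'tool_rot': [-0.704, -3.061, 0.003], 'ft_force': [-0.544, -0.275, 0.248], 'torque': [-0.05, -0.016, 0.049], 'grip_force': 0.0, 'grip_width': 1.004}
top {'vertical_fov': 46.9166, 'cx': 314.7889, 'cy': 199.2051, 'R': [[-0.0561, -0.9984, 0.0038], [-0.9748, 0.054, -0.2166], [0.2161, -0.0158, -0.9762]], 't': [0.0142, 0.5862, 1.1281]}
side {'vertical_fov': 57.6218, 'cx': 315.738, 'cy': 195.9626, 'R': [[0.8904, -0.4551, 0.0098], [-0.2572, -0.5208, -0.814], [0.3756, 0.7223, -0.5807]], 't': [-0.5075, 0.2086, 0.6674]}
wrist {'vertical_fov': 58.7426, 'cx': 318.0434, 'cy': 198.612, 'T_tool_cam': [[0.0004, -0.9665, -0.2567, 0.0698], [1.0, 0.0006, -0.0006, -0.0006], [0.0007, -0.2567, 0.9665, -0.0931], [0.0, 0.0, 0.0, 1.0]]}
```

View pics/top0.png

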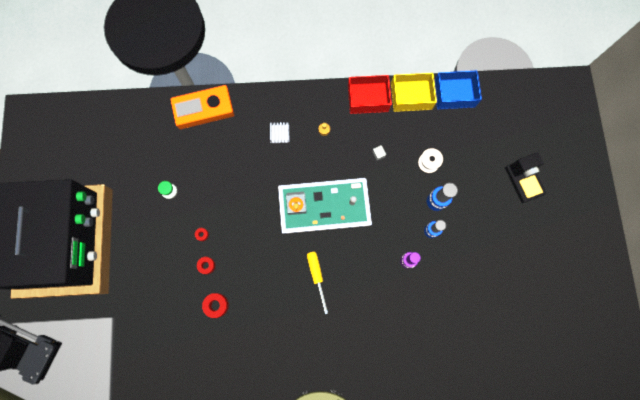

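View pics/side0.png

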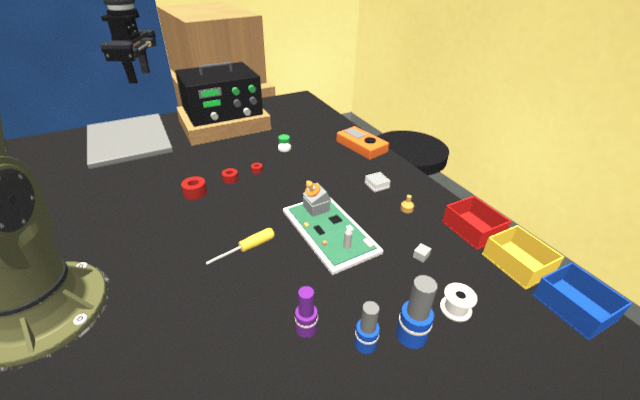

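The top view shows three red rings at (201,234), (205,265) and (214,305). It also shows a small blue coupler at (435,229), a large blue one at (443,197) and a purple one at (411,260). The jig is at (325,205), with its shaft at (353,200) and its port at (296,204). Next I'll measure these.

```bash
cat > h.py <<'E'
from bench import ctrl
import cv2,numpy as np
from scipy.spatial.transform import Rotation as Ro
def cam(n,s=None):
    c=ctrl.get_calibration(n);f=200/np.tan(np.radians(c["vertical_fov"])/2)
    K=np.array([[f,0,c["cx"]],[0,f,c["cy"]],[0,0,1.]])
    if n!="wrist": R=np.array(c["R"]);t=np.array(c["t"])
    else:
        s=s or ctrl.get_state();T=np.eye(4);T[:3,:3]=Ro.from_rotvec(s["tool_rot"]).as_matrix();T[:3,3]=s["position"]
        M=np.linalg.inv(T@np.array(c["T_tool_cam"]));R=M[:3,:3];t=M[:3,3]
    return K,R,t
def ray(C,uv):
    K,R,t=C;d=R.T@np.linalg.solve(K,[uv[0],uv[1],1.]);return -R.T@t,d/np.linalg.norm(d)
def onz(C,uv,z):
    o,d=ray(C,uv);return o+d*(z-o[2])/d[2]
def proj(C,X):
    K,R,t=C;p=K@(R@np.asarray(X,float)+t);return p[:2]/p[2]
def tri(a,b):
    (o1,d1),(o2,d2)=a,b;A=np.c_[d1,-d2];k=np.linalg.lstsq(A,o2-o1,rcond=None)[0]
    p,q=o1+k[0]*d1,o2+k[1]*d2;return (p+q)/2,np.linalg.norm(p-q)
def blobs(im,lo,hi,amin=15):
    h=cv2.cvtColor(im,cv2.COLOR_RGB2HSV)
    m=cv2.inRange(h,np.array(lo),np.array(hi)) if lo[0]<=hi[0] else cv2.inRange(h,np.array([0,*lo[1:]]),np.array(hi))|cv2.inRange(h,np.array(lo),np.array([180,*hi[1:]]))
    cs,_=cv2.findContours(m,cv2.RETR_EXTERNAL,cv2.CHAIN_APPROX_NONE)
    return [c for c in cs if cv2.contourArea(c)>=amin]
RED=((170,120,60),(8,255,255));BLUE=((100,120,50),(122,255,255));PURP=((130,80,50),(160,255,255))
GREEN=((70,60,40),(95,255,255));ORANGE=((8,150,120),(22,255,255))
def grab(n,name):
    s=ctrl.get_state();im=ctrl.get_image(n);cv2.imwrite(f"pics/{name}.png",im[:,:,::-1]);return s,im
E
python3 - <<'E'
from h import *
for n in("top","side"):
    im=cv2.imread(f"pics/{n}0.png")[:,:,::-1].copy();C=cam(n)
    for nm,col in(("red",RED),("blue",BLUE),("green",GREEN),("orange",ORANGE)):
        for c in blobs(im,*col,amin=12):
            (u,v),(w,h),a=cv2.minAreaRect(c);z=.015 if nm=="green" else .02
            P=onz(C,(u,v),z);r=np.linalg.norm(C[1]@P+C[2])/C[0][0,0]
            print(n,nm,np.round([u,v,w,h,a],1),P.round(3),"mm",np.round([w*r*1e3,h*r*1e3],0))
im=cv2.imread("pics/top0.png")
a=cv2.resize(im[215:330,180:245],None,fx=5,fy=5,interpolation=2);b=cv2.resize(im[170:285,385:470],None,fx=5,fy=5,interpolation=2)
cv2.imwrite("pics/cand.png",np.hstack([a,b]))
E
```

```text
top red [215.  305.5  25.   26.   90. ] [0.332 0.251 0.02 ] mm [67. 70.]
top red [205. 265.  18.  18.  90.] [0.437 0.276 0.02 ] mm [49. 49.]
top red [201.  234.   14.3  13.4  26.6] [0.519 0.286 0.02 ] mm [39. 37.]
top red [369.4  94.2  37.2  43.1  87.1] [ 0.891 -0.19   0.02 ] mm [109. 126.]
top blue [426.3 232.4  12.5   3.8  61.4] [ 0.49  -0.309  0.02 ] mm [34. 10.]
top blue [433.6 229.   16.1  11.6  55. ] [ 0.498 -0.329  0.02 ] mm [44. 32.]
top blue [432.  205.   18.4   7.1  45. ] [ 0.563 -0.332  0.02 ] mm [51. 20.]
top blue [440.3 197.4  21.5  17.3  50.2] [ 0.582 -0.357  0.02 ] mm [60. 48.]
top blue [458.   89.5  37.3  45.5  87.1] [ 0.892 -0.443  0.02 ] mm [114. 139.]
top green [324.2 204.7  39.2  81.2  84.7] [ 0.58  -0.044  0.015] mm [105. 218.]
top orange [295.5 204.5  13.   13.   90. ] [0.584 0.033 0.02 ] mm [35. 35.]
top orange [323.5 128.5  11.   11.   90. ] [ 0.796 -0.055  0.02 ] mm [31. 31.]
top orange [201.4 106.6  33.4  59.4  76.6] [0.879 0.284 0.02 ] mm [ 99. 175.]
side red [474.2 219.5  62.2  44.4  38.7] [ 0.899 -0.182  0.02 ] mm [161. 115.]
side red [193.5 187.5  23.   
[... 444 characters left out ...]
317.3  34.5  27.   20.6] [ 0.596 -0.334  0.02 ] mm [66. 52.]
side blue [580.2 298.9  86.2  56.4  36.9] [ 0.896 -0.44   0.02 ] mm [203. 133.]
side blue [ 79.8  56.8 137.9 176.3  80.7] [0.051 1.79  0.02 ] mm [ 935. 1194.]
side green [332.  228.4  84.5  43.5  51.1] [ 0.584 -0.055  0.015] mm [196. 101.]
side orange [534.9 254.5  31.6   5.7  30.3] [ 0.924 -0.324  0.02 ] mm [79. 14.]
side orange [506.3 261.4  59.7  16.1  40.6] [ 0.853 -0.311  0.02 ] mm [141.  38.]
side orange [534.9 245.   50.5   9.   35.3] [ 0.95  -0.305  0.02 ] mm [129.  23.]
side orange [312.4 189.7  11.   14.1  60.3] [0.611 0.099 0.02 ] mm [29. 37.]
side orange [361.7 142.1  53.2  23.7  26.6] [0.877 0.273 0.02 ] mm [176.  78.]
```

View pics/cand.png

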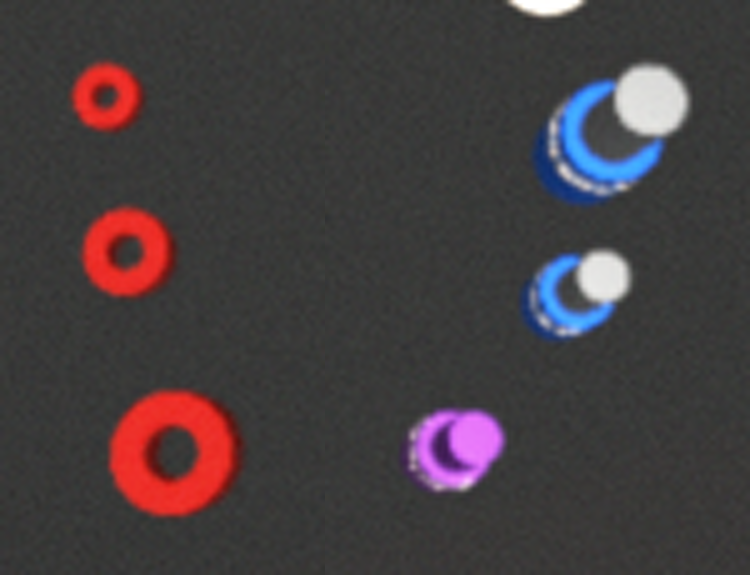

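The middle ring (205,265) measures about 44 mm, against about 32 and 64 mm for the other two, so it is the collar meant. The small blue coupler at (435,229) is the smaller one that isn't purple, so it is the coupler meant. The crop confirms both. Next I'll work out the jig's yaw and plan the move over the collar.

```bash
cat >> h.py <<'E'
def down(yaw,tilt=0):
    # tool y along jig y; tool z down, leaning by tilt towards jig +x at its tip
    return Ro.from_euler("z",yaw)*Ro.from_euler("y",np.pi-tilt)
def plan(p,R,s=None):
    s=s or ctrl.get_state();R0=Ro.from_rotvec(s["tool_rot"])
    print("pos",np.round(s["position"],4),"shift",(R0.inv().apply(np.asarray(p)-s["position"])/.1).round(3),"turn",((R0.inv()*R).as_rotvec()/(np.pi/2)).round(4))
    print(" shift in target axes",(R.inv().apply(np.asarray(p)-s["position"])/.1).round(3))
E
python3 - <<'E'
from h import *
for n in("top","side"):
    im=cv2.imread(f"pics/{n}0.png")[:,:,::-1].copy();C=cam(n)
    h=cv2.cvtColor(im,cv2.COLOR_RGB2HSV);m=cv2.inRange(h,np.array(GREEN[0]),np.array(GREEN[1]))
    c=max(blobs(im,*GREEN),key=cv2.contourArea)
    W=np.array([onz(C,p[0],.015)[:2] for p in c],np.float32)*1000
    r=cv2.minAreaRect(W);print(n,r); 
plan([.437,.275,.21],down(0.0))
E
```

```text
top ((580.8720092773438, -43.49335479736328), (107.50104522705078, 217.0657958984375), 2.1579747200012207)
side ((580.3693237304688, -47.028533935546875), (106.68556213378906, 216.81069946289062), 2.014133930206299)
pos [0.2837 0.5845 0.2914] shift [-2.73  -2.114  0.817] turn [-9.000e-04 -1.000e-04 -2.876e-01]
 shift in target axes [-1.533 -3.095  0.814]
```

Call:
play_rows([
  [[-0.3,-0.23,0,0,0,-0.08,1],[-0.65,-0.5,0.1,0,0,-0.16,1],[-1,-0.77,0.2,0,0,-0.24,1],[-1,-0.77,0.2,0,0,-0.31,1],[-1,-0.77,0.2,0,0,-0.31,1]],
])

```text
time: 0.65
position: [0.3411, 0.4704, 0.2719]
tool_rot: [0.051, -3.141, 0.001]
ft_force: [-0.5, 1.1, 0.3]
grip_width: 1.002
grip_force: 0.0
```

Call:
play_rows([
  [[-0.15,-0.35,0.1,0,0,0,1],[-0.3,-0.7,0.2,0,0,0,1],[-0.45,-1,0.3,0,0,0,1]],
])

```text
time: 0.95
position: [0.3884, 0.3735, 0.2421]
tool_rot: [-0.054, 3.141, 0.001]
ft_force: [0.4, -0.1, 0.1]
grip_width: 0.996
grip_force: 0.0
```

Call:
play_rows([
  [[-0.15,-0.4,0.1,0,0,0,1],[-0.3,-0.75,0.2,0,0,0,1],[-0.45,-1,0.3,0,0,0,1],[-0.45,-1,0.3,0,0,0,1]],
])

```text
time: 1.35
position: [0.4387, 0.2716, 0.2111]
tool_rot: [0.043, -3.141, 0.004]
ft_force: [0.0, 0.3, -0.5]
grip_width: 0.999
grip_force: 0.0
```

```bash
python3 - <<'E'
from h import *
s,im=grab("wrist","w1");C=cam("wrist",s);print(np.round(s["position"],4),np.round(s["tool_rot"],4),s["time"])
for c in blobs(im,*RED,amin=200):
    hull=cv2.convexHull(c);(u,v),r=cv2.minEnclosingCircle(c);M=cv2.fitEllipse(c)
    # top face fit: pixels cast onto z=.026
    W=np.array([onz(C,p[0],.026)[:2] for p in c],np.float32)*1000
    print(np.round([u,v,r],1),np.round(M[0],1),cv2.minEnclosingCircle(W),onz(C,M[0],.026).round(4),onz(C,M[0],.015).round(4))
E
```

```text
[0.4387 0.2716 0.2111] [ 0.0427 -3.1407  0.004 ] 1.35
[321.5 189.4  28.6] [321.4 189.6] ((435.156982421875, 273.040283203125), 23.61522102355957) [0.4348 0.273  0.026 ] [0.4374 0.2732 0.015 ]
[291.9  50.7  47.2] [290.8  50.9] ((332.5601806640625, 247.5058135986328), 32.262306213378906) [0.3314 0.2475 0.026 ] [0.33   0.2467 0.015 ]
```

View pics/w1.png

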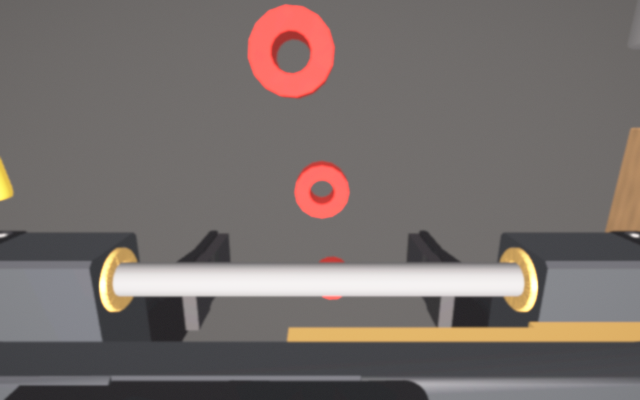

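The wrist view has the 44 mm ring at (321,190). Its top face is at about (0.435, 0.273), which agrees with the top view. The large ring is at (291,51). I'll descend partway and check again.

Call:
play_rows([
  [[0.01,0.005,0.3,0,0,0,1],[0.03,0.015,0.55,0,0,0,1],[0.03,0.015,0.7,0,0,0,1],[0.03,0.015,0.7,0,0,0,1]],
])

```text
time: 1.8
position: [0.4319, 0.2781, 0.1404]
tool_rot: [0.058, -3.137, 0.002]
ft_force: [-0.2, 0.1, 0.5]
grip_width: 1.0
grip_force: 0.0
```

```bash
python3 - <<'E'
from h import *
s,im=grab("wrist","w2");C=cam("wrist",s);print(np.round(s["position"],4),np.round(s["tool_rot"],4),s["time"])
g=cv2.cvtColor(im,cv2.COLOR_RGB2HSV)
for c in blobs(im,*RED,amin=200):
    W=np.array([onz(C,p[0],.026)[:2] for p in c],np.float32)*1000
    print(cv2.boundingRect(c),cv2.minEnclosingCircle(W))
m=cv2.inRange(g,np.array(RED[0]),np.array([180,255,255]))|cv2.inRange(g,np.array([0,120,60]),np.array(RED[1]))
cs,hi=cv2.findContours(m,cv2.RETR_CCOMP,cv2.CHAIN_APPROX_NONE)
for c,h in zip(cs,hi[0]):
    if h[3]>=0 and len(c)>20:
        W=np.array([onz(C,p[0],.026)[:2] for p in c],np.float32)*1000;print("hole",cv2.boundingRect(c),cv2.fitEllipse(W))
E
```

```text
[0.4319 0.2781 0.1404] [ 5.8500e-02 -3.1374e+00  2.3000e-03] 1.8
(302, 306, 45, 22) ((502.75, 283.8961181640625), 14.728639602661133)
(276, 188, 72, 75) ((434.23931884765625, 273.2530822753906), 24.388935089111328)
(211, 0, 118, 108) ((332.6527099609375, 247.23760986328125), 32.73628234863281)
hole (298, 214, 28, 20) ((432.520751953125, 273.2191162109375), (11.498281478881836, 16.249927520751953), 179.0450897216797)
hole (253, 29, 44, 47) ((334.97930908203125, 249.59866333007812), (21.51263999938965, 25.2878360748291), 42.846168518066406)
```

Call:
play_rows([
  [[-0.02,-0.03,0.2,0,0,0,1],[-0.045,-0.052,0.4,0,0,0,1],[-0.045,-0.052,0.55,0,0,0,1],[-0.045,-0.052,0.61,0,0,0,1],[-0.045,-0.052,0.61,0,0,0,1],[-0.045,-0.052,0.61,0,0,0,1]],
])

```text
time: 2.45
position: [0.4393, 0.2725, 0.0825]
tool_rot: [-0.056, 3.14, 0.002]
ft_force: [0.1, -0.1, -0.5]
grip_width: 1.0
grip_force: 0.0
```

```bash
python3 - <<'E'
from h import *
s,im=grab("wrist","w3")
for i in range(3):
    s=ctrl.get_state();print(np.round(s["position"],4),np.round(s["tool_rot"],4),s["time"]); 
    if i<2: ctrl.get_image("top")
plan([.4366,.2732,.079],down(.037))
E
```

```text
[0.4395 0.2724 0.0826] [-5.5700e-02  3.1392e+00  2.3000e-03] 2.5
[0.4394 0.2723 0.0825] [-5.5600e-02  3.1392e+00  2.2000e-03] 2.55
[0.4393 0.2721 0.0824] [-5.5400e-02  3.1395e+00  1.9000e-03] 2.6
pos [0.4393 0.2721 0.0824] shift [0.027 0.012 0.034] turn [ 0.0008  0.0011 -0.0011]
 shift in target axes [0.027 0.012 0.034]
```

Call:
play_rows([
  [[0.027,0.012,0.03,0,0,0,1],[0.027,0.012,0.034,0,0,0,1],[0.027,0.012,0.034,0,0,0,0.5],[0.027,0.012,0.034,0,0,0,0.1],[0.027,0.012,0.034,0,0,0,-0.3],[0.027,0.012,0.034,0,0,0,-1],[0.027,0.012,0.034,0,0,0,-1],[0.027,0.012,0.034,0,0,0,-1]],
], squeeze=25)

```text
time: 3.4
position: [0.436, 0.2726, 0.0779]
tool_rot: [-0.055, 3.141, 0.0]
ft_force: [-0.3, 1.9, -0.5]
grip_width: 0.534
grip_force: 1.1
```

Call:
play_rows([
  [[0,0,0,0,0,0,-1],[0,0,0,0,0,0,-1],[0,0,0,0,0,0,-1],[0,0,0,0,0,0,-1]],
])

```text
time: 3.8
position: [0.4361, 0.2728, 0.0779]
tool_rot: [-0.055, 3.141, 0.0]
ft_force: [-0.2, 1.3, -0.4]
grip_width: 0.498
grip_force: 25.0
```

The gripper is at 43 mm with a force of 25 N, so it holds the collar. I'll lift it and carry it towards the shaft, stopping slightly past it so the camera can see it.

Call:
play_rows([
  [[0,0,-0.15,0,0,0,-1],[0,0,-0.4,0,0,0,-1],[0,0,-0.7,0,0,0,-1],[0,0,-1,0,0,0,-1]],
])

```text
time: 4.2
position: [0.4354, 0.2719, 0.1781]
tool_rot: [0.055, -3.139, 0.002]
ft_force: [0.7, 1.4, -2.6]
grip_width: 0.501
grip_force: 25.0
```

Call:
play_rows([
  [[-0.1,-0.2,-0.25,0,0,0,-1],[-0.2,-0.5,-0.5,0,0,0,-1],[-0.4,-1,-0.5,0,0,0,-1]],
])

```text
time: 4.5
position: [0.4788, 0.18, 0.2313]
tool_rot: [-0.064, 3.136, 0.006]
ft_force: [2.1, 1.1, -2.2]
grip_width: 0.496
grip_force: 25.0
```

Call:
play_rows([
  [[-0.2,-0.5,0,0,0,0,-1],[-0.4,-1,0,0,0,0,-1]],
])

```text
time: 4.7
position: [0.5183, 0.0842, 0.2278]
tool_rot: [0.056, -3.141, -0.0]
ft_force: [0.5, 1.3, -2.2]
grip_width: 0.501
grip_force: 25.0
```

Call:
play_rows([
  [[-0.2,-0.5,0,0,0,0,-1],[-0.4,-1,0,0,0,0,-1]],
])

```text
time: 4.9
position: [0.5586, -0.0074, 0.2275]
tool_rot: [0.055, -3.14, -0.0]
ft_force: [0.8, 0.6, -1.7]
grip_width: 0.497
grip_force: 25.0
```

Call:
play_rows([
  [[-0.2,-0.4,0,0,0,0,-1],[-0.3,-0.7,0,0,0,0,-1],[-0.4,-1,0,0,0,0,-1],[-0.4,-1,0,0,0,0,-1],[-0.4,-1,0,0,0,0,-1]],
])

```text
time: 5.4
position: [0.6016, -0.1048, 0.2269]
tool_rot: [0.052, -3.139, -0.0]
ft_force: [-0.5, 0.7, -2.4]
grip_width: 0.502
grip_force: 25.0
```

```bash
python3 - <<'E'
from h import *
s,im=grab("wrist","w4");C=cam("wrist",s);print(np.round(s["position"],4),np.round(s["tool_rot"],4),s["time"],proj(C,[.5837,-.12,.06]),proj(C,[.5837,-.12,.015]))
E
```

```text
[ 0.6016 -0.1048  0.2269] [ 5.1700e-02 -3.1392e+00 -2.0000e-04] 5.4 [299.41941729 176.56252169] [302.0783688  166.47972676]
```

View pics/w4.png

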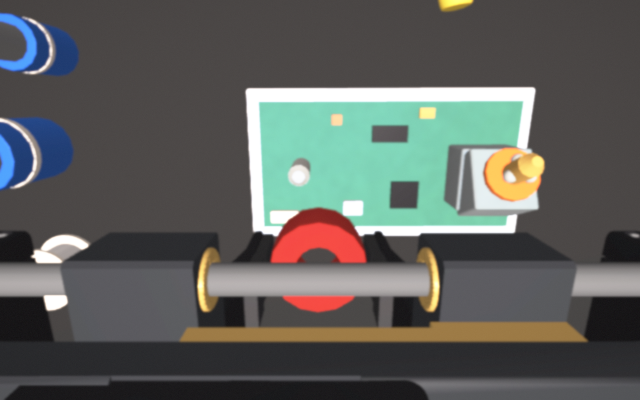

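The wrist view shows the shaft at (299,175), the held collar at (319,258), the nipple tip at (530,165) with the sleeve at (512,174), and the board. I'll measure the shaft, and the collar's position in the hand.

```bash
python3 - <<'E'
from h import *
from scipy.optimize import least_squares
s=ctrl.get_state();im=cv2.imread("pics/w4.png")[:,:,::-1].copy();C=cam("wrist",s)
h=cv2.cvtColor(im,cv2.COLOR_RGB2HSV)
sub=h[150:200,280:320];m=((sub[:,:,1]<70)).astype(np.uint8)
cs,_=cv2.findContours(m,0,1)
c=max(cs,key=cv2.contourArea);print("shaft blob",cv2.boundingRect(c),"area",cv2.contourArea(c))
for v in range(8,42,2): 
    r=np.where(m[v])[0]; print(v+150,(r.min()+280,r.max()+280) if len(r) else "",im[v+150,299].tolist())
# collar top circle in tool plane
Tc=np.array(ctrl.get_calibration("wrist")["T_tool_cam"]);K=C[0]
c=max(blobs(im,*RED,amin=200),key=cv2.contourArea)
pts=np.array([p[0] for p in c if p[0][1]<262]);print(cv2.boundingRect(c),len(pts))
def cast(p,z):
    d=Tc[:3,:3]@np.linalg.solve(K,[*p,1.]);o=Tc[:3,3];return (o+d*(z-o[2])/d[2])[:2]
for z in(.052,.078):
    W=np.array([cast(p,z) for p in pts]);f=least_squares(lambda q:np.hypot(*(W-q[:2]).T)-.022,[0,0]);print(z,f.x.round(4),np.abs(f.fun).max())
    f=least_squares(lambda q:np.hypot(*(W-q[:2]).T)-q[2],[0,0,.022]);print(z,f.x.round(4),np.abs(f.fun).max())
# jig
c=max(blobs(im,*GREEN,amin=2000),key=cv2.contourArea)
W=np.array([onz(C,p[0],.015)[:2] for p in c],np.float32)*1000;print(cv2.boundingRect(c),cv2.minAreaRect(W))
E
```

```text
shaft blob (7, 8, 23, 29) area 483.5
158 (np.int64(297), np.int64(304)) [139, 167, 152]
160 (np.int64(295), np.int64(307)) [140, 136, 131]
162 (np.int64(293), np.int64(308)) [141, 136, 130]
164 (np.int64(292), np.int64(309)) [173, 169, 164]
166 (np.int64(291), np.int64(309)) [237, 233, 228]
168 (np.int64(290), np.int64(309)) [242, 238, 231]
170 (np.int64(289), np.int64(309)) [244, 241, 238]
172 (np.int64(288), np.int64(309)) [251, 252, 253]
174 (np.int64(287), np.int64(309)) [252, 253, 254]
176 (np.int64(288), np.int64(309)) [252, 253, 254]
178 (np.int64(288), np.int64(309)) [251, 253, 254]
180 (np.int64(289), np.int64(308)) [251, 252, 253]
182 (np.int64(290), np.int64(307)) [244, 245, 247]
184 (np.int64(292), np.int64(305)) [222, 220, 213]
186 (np.int64(296), np.int64(301)) [172, 219, 200]
188  [130, 216, 186]
190  [130, 216, 187]
(270, 208, 97, 55) 202
0.052 [-0.0024 -0.0006] 0.013894689701108971
0.052 [ 0.0153 -0.0007  0.0146] 0.010002618959492894
0.078 [ 0.0063 -0.0006] 0.014518482120767331
0.078 [ 0.0055 -0.0007  0.0173] 0.011794612941533437
(259, 101, 264, 125) ((580.7015991210938, -44.402320861816406), (108.40258026123047, 218.42691040039062), 2.09332537651062)
```

```bash
python3 - <<'E'
from h import *
C=cam("wrist");P=onz(C,(298.3,175.5),.055);print(P.round(4))
plan([P[0]-.002,P[1]+.0006,.16],down(.0365))
E
```

```text
[ 0.5841 -0.1195  0.055 ]
pos [ 0.6017 -0.1033  0.227 ] shift [ 0.2   -0.15   0.671] turn [ 0.0006 -0.0011 -0.0008]
 shift in target axes [ 0.202 -0.149  0.67 ]
```

Call:
play_rows([
  [[0.1,-0.08,0.1,0,0,0,-1],[0.2,-0.16,0.2,0,0,0,-1],[0.2,-0.16,0.2,0,0,0,-1],[0.2,-0.16,0.2,0,0,0,-1],[0.2,-0.16,0.2,0,0,0,-1],[0.2,-0.16,0.2,0,0,0,-1]],
])

```text
time: 6.05
position: [0.5836, -0.1195, 0.2085]
tool_rot: [-0.058, 3.14, 0.001]
ft_force: [-0.4, 0.8, -2.0]
grip_width: 0.503
grip_force: 25.0
```

```bash
python3 - <<'E'
from h import *
s,im=grab("wrist","w5");C=cam("wrist",s);print(np.round(s["position"],4),np.round(s["tool_rot"],4),s["time"])
u,v=proj(C,[.584,-.1205,.055]);print(u,v)
h=cv2.cvtColor(im,cv2.COLOR_RGB2HSV);m=((h[:,:,1]<70)).astype(np.uint8)
for r in range(int(v)-20,int(v)+22,3):
    q=np.where(m[r,int(u)-22:int(u)+22])[0];print(r,(q.min()+int(u)-22,q.max()+int(u)-22,len(q)) if len(q) else "")
c=max(blobs(im,*GREEN,amin=2000),key=cv2.contourArea)
W=np.array([onz(C,p[0],.015)[:2] for p in c],np.float32)*1000;print(cv2.boundingRect(c),cv2.minAreaRect(W))
s2=ctrl.get_state();print(np.round(s2["position"],4))
s3,im=grab("side","s5")
cv2.imwrite("pics/pair.png",np.hstack([cv2.resize(cv2.imread("pics/w5.png")[100:330,230:420],None,fx=2.1,fy=2.1),cv2.resize(cv2.imread("pics/s5.png")[130:285,270:400],None,fx=3.11,fy=3.11)[:483]]))
E
```

```text
[ 0.5836 -0.1195  0.2085] [-5.7600e-02  3.1397e+00  5.0000e-04] 6.05
317.6610007286189 205.07480838606804
185 (np.int64(311), np.int64(324), 14)
188 (np.int64(309), np.int64(326), 18)
191 (np.int64(308), np.int64(326), 19)
194 (np.int64(308), np.int64(327), 20)
197 (np.int64(307), np.int64(327), 21)
200 (np.int64(306), np.int64(328), 23)
203 (np.int64(306), np.int64(328), 23)
206 (np.int64(306), np.int64(328), 23)
209 (np.int64(302), np.int64(333), 12)
212 (np.int64(297), np.int64(338), 3)
215 
218 
221 
224 
(275, 125, 276, 129) ((581.4210815429688, -45.83314514160156), (109.20217895507812, 218.37051391601562), 2.1264233589172363)
[ 0.5834 -0.1198  0.2084]Traceback (most recent call last):
  File "<stdin>", line 11, in <module>
    return _nx.concatenate(arrs, 1, dtype=dtype, casting=casting)
           ~~~~~~~~~~~~~~~^^^^^^^^^^^^^^^^^^^^^^^^^^^^^^^^^^^^^^^
ValueError: all the input array dimensions except for the concatenation axis must match exactly, but along dimension 0, the array at index 0 has size 483 and the array at index 1 has size 482
```

Call:
play_rows([
  [[0.015,-0.008,0.2,0,0,0,-1],[0.015,-0.008,0.4,0,0,0,-1],[0.015,-0.008,0.55,0,0,0,-1],[0.015,-0.008,0.64,0,0,0,-1],[0.015,-0.008,0.64,0,0,0,-1],[0.015,-0.008,0.64,0,0,0,-1]],
])

```text
time: 6.75
position: [0.5817, -0.1215, 0.1443]
tool_rot: [-0.055, 3.14, -0.0]
ft_force: [0.3, -0.7, -2.2]
grip_width: 0.495
grip_force: 25.0
```

```bash
python3 - <<'E'
from h import *
s,im=grab("wrist","w6");grab("side","s6")
print(np.round(s["position"],4),np.round(s["tool_rot"],4),s["time"])
cv2.imwrite("pics/pair.png",np.hstack([cv2.resize(cv2.imread("pics/w6.png")[120:330,225:415],(434,480)),cv2.resize(cv2.imread("pics/s6.png")[165:285,290:380],(360,480))]))
E
```

```text
[ 0.5817 -0.1215  0.1443] [-5.5200e-02  3.1404e+00 -2.0000e-04] 6.75
```

View pics/pair.png

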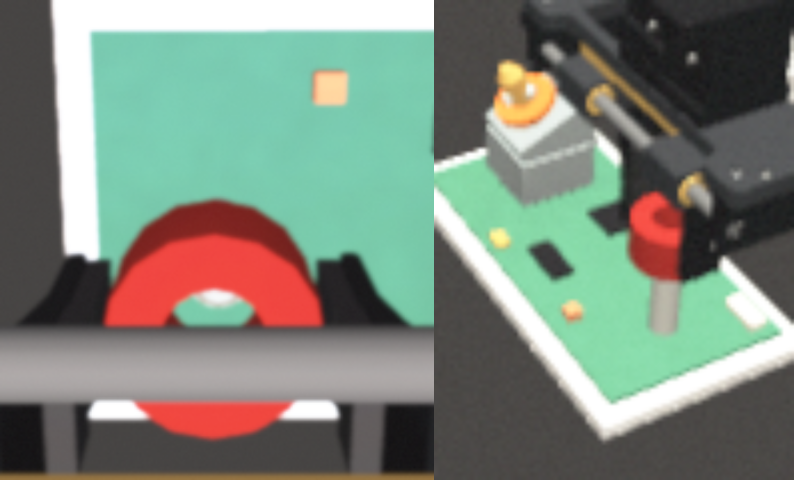

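The crop shows the shaft visible through the collar's bore, well centred sideways. I'll check the fore-aft offset numerically in the side view.

```bash
python3 - <<'E'
from h import *
C=cam("side");im=cv2.imread("pics/s6.png")[:,:,::-1].copy();h=cv2.cvtColor(im,cv2.COLOR_RGB2HSV)
a=proj(C,[.584,-.1208,.03]);b=proj(C,[.584,-.1208,.08]);print("pred",a,b)
for r in range(236,248,2): 
    q=np.where(h[r,335:362,1]<60)[0]+335;print(r,q.min(),q.max())
c=[c for c in blobs(im,*RED,amin=30) if 300<c[:,0,0].mean()<380];c=max(c,key=cv2.contourArea)
for r in range(212,236,3):
    x=c[c[:,0,1]==r][:,0,0];print("red",r,x.min(),x.max())
print("left pred",[proj(C,np.array([.584,-.1208,z])-.022*np.array([.8904,-.4551,0])).round(1) for z in(.0665,.0925)])
E
```

```text
pred [347.26864484 241.02558653] [348.72157558 223.10706945]
236 344 351
238 344 351
240 344 350
242 344 350
244 344 350
246 344 350Traceback (most recent call last):
  File "<stdin>", line 8, in <module>
    return umr_minimum(a, axis, None, out, keepdims, initial, where)
ValueError: zero-size array to reduction operation minimum which has no identity
```

Call:
play_rows([
  [[0,0,0.03,0,0,0,-1],[0,0,0.06,0,0,0,-1],[0,0,0.09,0,0,0,-1],[0,0,0.12,0,0,0,-1],[0,0,0.12,0,0,0,-1]],
])

```text
time: 7.35
position: [0.5811, -0.1213, 0.1313]
tool_rot: [0.055, -3.141, -0.0]
ft_force: [0.2, -0.5, -2.3]
grip_width: 0.5
grip_force: 25.0
```

Call:
play_rows([
  [[0,0,0.03,0,0,0,-1],[0,0,0.06,0,0,0,-1],[0,0,0.09,0,0,0,-1],[0,0,0.12,0,0,0,-1],[0,0,0.12,0,0,0,-1]],
])

```text
time: 7.85
position: [0.5812, -0.1213, 0.1194]
tool_rot: [0.055, -3.141, -0.0]
ft_force: [0.0, 0.2, -3.1]
grip_width: 0.499
grip_force: 25.0
```

Call:
play_rows([
  [[0,0,0.05,0,0,0,-1],[0,0,0.1,0,0,0,-1],[0,0,0.15,0,0,0,-1],[0,0,0.2,0,0,0,-1],[0,0,0.23,0,0,0,-1],[0,0,0.23,0,0,0,-1]],
])

```text
time: 8.45
position: [0.5812, -0.1212, 0.0963]
tool_rot: [0.056, -3.141, -0.0]
ft_force: [0.1, 0.5, -3.1]
grip_width: 0.502
grip_force: 25.0
```

Call:
play_rows([
  [[0,0,0.01,0,0,0,-1],[0,0,0.02,0,0,0,-1],[0,0,0.03,0,0,0,-1],[0,0,0.03,0,0,0,-1],[0,0,0.03,0,0,0,-1]],
])

```text
time: 8.95
position: [0.5813, -0.1215, 0.0939]
tool_rot: [0.055, -3.141, 0.0]
ft_force: [0.9, -1.0, -2.2]
grip_width: 0.503
grip_force: 25.0
```

Call:
play_rows([
  [[0,0,0.01,0,0,0,-1],[0,0,0.015,0,0,0,-1],[0,0,0.02,0,0,0,-1],[0,0,0.02,0,0,0,-1],[0,0,0.02,0,0,0,-1]],
])

```text
time: 9.45
position: [0.5814, -0.1216, 0.0929]
tool_rot: [-0.055, 3.141, 0.001]
ft_force: [-2.3, 0.2, 5.3]
grip_width: 0.503
grip_force: 25.0
```

The collar has touched the board at exactly the predicted height. I'll release it, back off upwards and check.

Call:
play_rows([
  [[0,0,0,0,0,0,0.1],[0,0,0,0,0,0,0.2],[0,0,0,0,0,0,0.4],[0,0,0,0,0,0,0.4],[0,0,0,0,0,0,0.4],[0,0,-0.05,0,0,0,0.4],[0,0,-0.15,0,0,0,0.4]],
])

```text
time: 10.15
position: [0.5808, -0.1214, 0.1067]
tool_rot: [0.055, -3.14, -0.0]
ft_force: [-0.2, -0.2, -0.1]
grip_width: 0.698
grip_force: 0.0
```

Call:
play_rows([
  [[0,0,-0.2,0,0,0,0.4],[0,0,-0.6,0,0,0,0.7],[0,0,-1,0,0,0,1],[0,0,-1,0,0,0,1]],
])

```text
time: 10.55
position: [0.5847, -0.1226, 0.2142]
tool_rot: [-0.054, 3.129, -0.002]
ft_force: [0.9, -0.7, 1.0]
grip_width: 0.891
grip_force: 0.0
```

```bash
python3 - <<'E'
from h import *
s,im=grab("wrist","w7");C=cam("wrist",s);print(np.round(s["position"],4),np.round(s["tool_rot"],4),s["time"])
for c in blobs(im,*RED,amin=200):
    W=np.array([onz(C,p[0],.041)[:2] for p in c],np.float32)*1000;print(cv2.boundingRect(c),cv2.minEnclosingCircle(W))
plan([.5,-.32,.30],down(.0365),s)
cv2.imwrite("pics/chk.png",cv2.resize(im[80:380,100:620,::-1],None,fx=1.5,fy=1.5))
E
```

```text
[ 0.5847 -0.1226  0.2142] [-5.4400e-02  3.1289e+00 -1.9000e-03] 10.55
(293, 161, 55, 57) ((580.2583618164062, -122.59934997558594), 22.6412296295166)
pos [ 0.5847 -0.1226  0.2142] shift [ 0.905 -1.945 -0.866] turn [-0.0009  0.0077 -0.0011]
 shift in target axes [ 0.919 -1.942 -0.858]
```

View pics/chk.png

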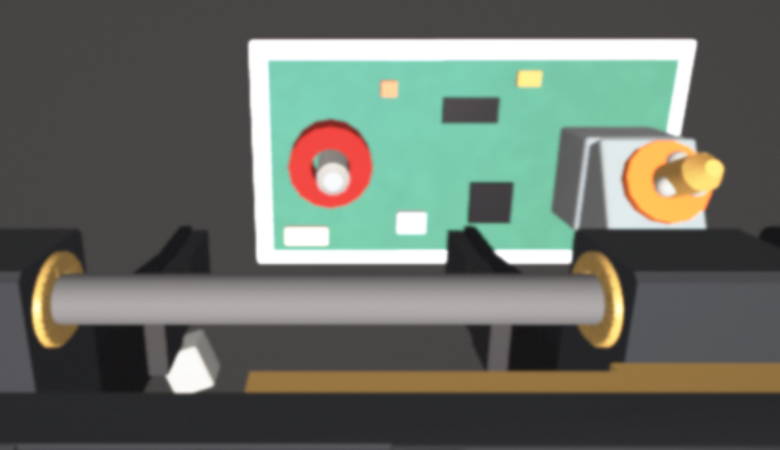

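The collar lies flat on the board with the shaft through it (crop (330,165)). Next I'll head to the coupler for a close look.

Call:
play_rows([
  [[0.2,-0.4,-0.23,0,0,0,1],[0.4,-0.89,-0.23,0,0,0,1]],
])

```text
time: 10.8
position: [0.5469, -0.2075, 0.2318]
tool_rot: [-0.064, 3.137, 0.0]
ft_force: [1.5, -1.3, 0.2]
grip_width: 0.992
grip_force: 0.0
```

Call:
play_rows([
  [[0.2,-0.4,-0.1,0,0,0,1],[0.4,-0.7,-0.23,0,0,0,1],[0.4,-0.89,-0.23,0,0,0,1],[0.4,-0.89,-0.23,0,0,0,1],[0.4,-0.89,-0.23,0,0,0,1],[0.4,-0.89,-0.23,0,0,0,1]],
])

```text
time: 11.4
position: [0.5092, -0.2971, 0.2519]
tool_rot: [0.059, -3.14, -0.002]
ft_force: [0.1, 1.3, 0.2]
grip_width: 1.0
grip_force: 0.0
```

```bash
python3 - <<'E'
from h import *
s,im=grab("wrist","w8");C=cam("wrist",s);print(np.round(s["position"],4),np.round(s["tool_rot"],4),s["time"])
print("pred",[proj(C,[.495,-.325,z]).round(0) for z in(0,.098)])
for c in blobs(im,*BLUE,amin=100):
    print("blue",cv2.boundingRect(c),onz(C,np.array(cv2.minEnclosingCircle(c)[0]),.04).round(3))
E
```

```text
[ 0.5092 -0.2971  0.2519] [ 5.9200e-02 -3.1398e+00 -2.5000e-03] 11.4
pred [array([291., 163.]), array([280., 184.])]
blue (228, 234, 56, 29) [ 0.576 -0.353  0.04 ]
blue (241, 217, 48, 32) [ 0.558 -0.345  0.04 ]
```

View pics/w8.png

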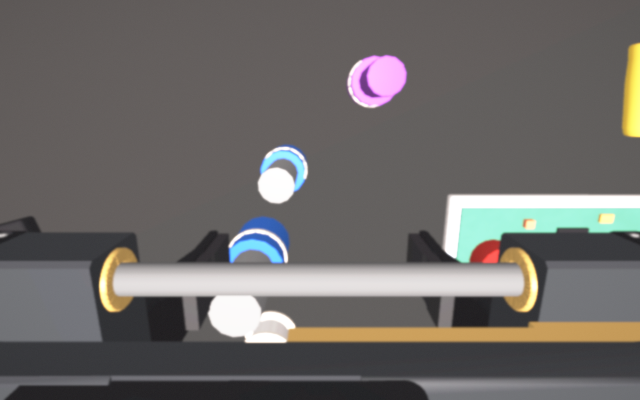

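The small coupler's neck top is at (277,185), the large blue one is below it at (235,313), and the purple one is at (386,76). I'll measure the neck disc here, and the nipple tip from the earlier wrist frame.

```bash
python3 - <<'E'
from h import *
s=ctrl.get_state();im=cv2.imread("pics/w8.png")[:,:,::-1].copy();C=cam("wrist",s)
h=cv2.cvtColor(im,cv2.COLOR_RGB2HSV);m=np.zeros(h.shape[:2],np.uint8)
m[155:215,250:310]=((h[155:215,250:310,1]<45)&(h[155:215,250:310,2]>185))*255
m=cv2.morphologyEx(m,cv2.MORPH_OPEN,np.ones((5,5)))
c=max(cv2.findContours(m,0,1)[0],key=cv2.contourArea);(u,v),r=cv2.minEnclosingCircle(c);P=onz(C,(u,v),.098)
print("neck",round(u,1),round(v,1),r,cv2.boundingRect(c),P.round(4),"dia",2*r/C[0][0,0]*(C[1]@P+C[2])[2])
P[2]=.125;plan(P,down(.0365),s)
# nipple from w5, taken at the pose recorded then
s5=dict(position=[.5836,-.1195,.2085],tool_rot=[-5.76e-2,3.1397,5e-4]);C5=cam("wrist",s5)
im=cv2.imread("pics/w5.png")[:,:,::-1].copy()
o=np.array([.581,-.0455,0])+Ro.from_euler("z",.0367).apply([0,.075,.066]);ax=Ro.from_euler("z",.0367).apply([-np.sin(.45),0,np.cos(.45)])
print("org",o.round(4),"tip",(o+.04*ax).round(4),"px org,tip",proj(C5,o),proj(C5,o+.04*ax))
hh=cv2.cvtColor(im,cv2.COLOR_RGB2HSV)
for nm,lo,hi in(("orange",(8,150,120),(17,255,255)),("brass",(18,90,120),(30,255,255))):
    for c in blobs(im,lo,hi,amin=40): print(nm,cv2.boundingRect(c),cv2.contourArea(c),np.round(cv2.fitEllipse(c)[0],1))
E
```

```text
neck 276.0 184.7 18.509923934936523 (258, 168, 36, 35) [ 0.4956 -0.3281  0.098 ] dia 0.02636753658551348
pos [ 0.5093 -0.2971  0.2521] shift [ 0.148 -0.306  1.27 ] turn [ 0.0009 -0.0007  0.001 ]
 shift in target axes [ 0.149 -0.305  1.271]
org [0.5782 0.0294 0.066 ] tip [0.5609 0.0288 0.102 ] px org,tip [534.64745556 209.18267032] [575.86400677 198.22500832]
orange (559, 188, 15, 7) 43.5 [564.9 191.2]
orange (533, 185, 30, 34) 222.0 [546.6 205. ]
orange (514, 185, 34, 50) 141.5 [550.8 204.9]
brass (180, 322, 406, 19) 5444.0 [549.5 331.3]
brass (418, 249, 22, 63) 646.5 [428.5 280.2]
brass (197, 249, 22, 63) 637.5 [207.5 279.9]
brass (518, 181, 66, 54) 1616.0 [547.9 206.2]
brass (442, 132, 17, 10) 134.5 [450.1 136.5]
brass (463, 0, 41, 31) 1065.5 [481.7  13.5]
```

Call:
play_rows([
  [[0.07,-0.15,0.1,0,0,0,1],[0.149,-0.305,0.3,0,0,0,1],[0.149,-0.305,0.5,0,0,0,1],[0.149,-0.305,0.5,0,0,0,1],[0.149,-0.305,0.5,0,0,0,1],[0.149,-0.305,0.5,0,0,0,1]],
])

```text
time: 12.05
position: [0.496, -0.3295, 0.2039]
tool_rot: [-0.058, 3.139, -0.001]
ft_force: [0.3, -0.2, 0.8]
grip_width: 1.002
grip_force: 0.0
```

```bash
python3 - <<'E'
from h import *
s,im=grab("wrist","w9");C=cam("wrist",s);u,v=proj(C,[.4956,-.3281,.098]);print("pred",u,v)
h=cv2.cvtColor(im,cv2.COLOR_RGB2HSV);m=np.zeros(h.shape[:2],np.uint8)
a,b=int(v)-45,int(u)-50
m[a:a+90,b:b+100]=((h[a:a+90,b:b+100,1]<45)&(h[a:a+90,b:b+100,2]>185))*255
m=cv2.morphologyEx(m,cv2.MORPH_OPEN,np.ones((5,5)))
c=max(cv2.findContours(m,0,1)[0],key=cv2.contourArea);(u,v),r=cv2.minEnclosingCircle(c);P=onz(C,(u,v),.098)
print("neck",round(u,1),round(v,1),r,cv2.boundingRect(c),P.round(4),"dia",2*r/C[0][0,0]*(C[1]@P+C[2])[2])
P[2]=.125;plan(P,down(.0365),s)
E
```

```text
pred 321.6636709027728 225.92659551673174
neck 321.6 225.8 22.004549026489258 (300, 205, 44, 42) [ 0.4955 -0.3281  0.098 ] dia 0.026031824067178244
pos [ 0.496  -0.3295  0.2039] shift [0.006 0.014 0.789] turn [-0.0002  0.001   0.0003]
 shift in target axes [0.005 0.014 0.789]
```

Call:
play_rows([
  [[0.005,0.014,0.25,0,0,0,1],[0.005,0.014,0.5,0,0,0,1],[0.005,0.014,0.7,0,0,0,1],[0.005,0.014,0.79,0,0,0,1],[0.005,0.014,0.79,0,0,0,1],[0.005,0.014,0.79,0,0,0,1]],
])

```text
time: 12.7
position: [0.4951, -0.3291, 0.125]
tool_rot: [-0.056, 3.14, -0.001]
ft_force: [0.0, 0.5, 0.6]
grip_width: 1.0
grip_force: 0.0
```

```bash
python3 - <<'E'
from h import *
plan([.4955,-.3281,.125],down(.0365))
E
```

```text
pos [ 0.4951 -0.3291  0.125 ] shift [-0.004  0.01   0.   ] turn [-0.0005  0.001  -0.0007]
 shift in target axes [-0.004  0.01   0.   ]
```

Closing on the neck.

Call:
play_rows([
  [[-0.004,0.01,0,0,0,0,0.6],[-0.004,0.01,0,0,0,0,0.2],[-0.004,0.01,0,0,0,0,-0.1],[-0.004,0.01,0,0,0,0,-0.3],[-0.004,0.01,0,0,0,0,-1],[-0.004,0.01,0,0,0,0,-1],[-0.004,0.01,0,0,0,0,-1],[-0.004,0.01,0,0,0,0,-1]],
], squeeze=50)

```text
time: 13.5
position: [0.4947, -0.3278, 0.1238]
tool_rot: [0.055, -3.141, -0.0]
ft_force: [1.5, 0.9, 0.7]
grip_width: 0.36
grip_force: 0.0
```

Call:
play_rows([
  [[0,0,0,0,0,0,-1],[0,0,0,0,0,0,-1],[0,0,0,0,0,0,-1]],
])

```text
time: 13.8
position: [0.4947, -0.3277, 0.1238]
tool_rot: [0.055, -3.141, -0.0]
ft_force: [0.1, -1.1, -0.5]
grip_width: 0.287
grip_force: 50.0
```

```bash
cat >> h.py <<'E'
YAW=.0367
AX=Ro.from_euler("z",YAW).apply([-np.sin(.45),0,np.cos(.45)])
RT=down(YAW,.45)
E
python3 - <<'E'
from h import *
print(RT.apply([0,0,1]).round(3),AX.round(3),ctrl.get_state()["joint_positions"].round(3) if hasattr(ctrl.get_state()["joint_positions"],"round") else ctrl.get_state()["joint_positions"])
o=np.array([.5782,.0294,.066])
# TCP when rim is at d from nipple origin; grip TCP to rim = .125
for d in(.075,.045,.019):plan(o+AX*(d+.125),RT)
E
```

```text
[ 0.435  0.016 -0.9  ] [-0.435 -0.016  0.9  ] [ 0.097  0.372  0.531  1.799 -0.216  1.029  2.317]
pos [ 0.4947 -0.3277  0.1238] shift [-0.09   3.539 -1.223] turn [-1.000e-04 -2.865e-01 -1.000e-03]
 shift in target axes [-0.618  3.538 -1.06 ]
pos [ 0.4947 -0.3277  0.1238] shift [-0.221  3.539 -0.952] turn [-1.000e-04 -2.865e-01 -1.000e-03]
 shift in target axes [-0.618  3.538 -0.76 ]
pos [ 0.4947 -0.3277  0.1238] shift [-0.334  3.539 -0.718] turn [-1.000e-04 -2.865e-01 -1.000e-03]
 shift in target axes [-0.618  3.538 -0.5  ]
```

The gripper is at 25 mm with 50 N on the neck, so it is held. I'll lift it and travel to a viewing spot beside the nipple.

Call:
play_rows([
  [[0,0,-0.15,0,0,0,-1],[0,0,-0.4,0,0,0,-1],[0,0,-0.7,0,0,0,-1],[0,0,-1,0,0,0,-1]],
])

```text
time: 14.2
position: [0.4942, -0.3277, 0.2252]
tool_rot: [0.055, -3.14, -0.0]
ft_force: [0.9, 0.1, -2.8]
grip_width: 0.291
grip_force: 50.0
```

Call:
play_rows([
  [[0,0,-0.1,0,0,0,-1],[0,0.25,-0.19,0,0,0,-1],[-0.2,0.6,-0.19,0,0,0,-1],[-0.38,0.91,-0.19,0,0,0,-1]],
])

```text
time: 14.6
position: [0.5294, -0.2343, 0.2428]
tool_rot: [-0.053, 3.141, 0.001]
ft_force: [0.7, 0.5, -1.7]
grip_width: 0.285
grip_force: 50.0
```

Call:
play_rows([
  [[-0.2,0.45,-0.1,0,0,0,-1],[-0.38,0.91,-0.19,0,0,0,-1]],
])

```text
time: 14.8
position: [0.5639, -0.1425, 0.2612]
tool_rot: [0.053, -3.14, -0.0]
ft_force: [1.0, -0.4, -3.2]
grip_width: 0.288
grip_force: 50.0
```

Call:
play_rows([
  [[-0.2,0.4,-0.1,0,0,0,-1],[-0.3,0.7,-0.19,0,0,0,-1],[-0.38,0.91,-0.19,0,0,0,-1],[-0.38,0.91,-0.19,0,0,0,-1],[-0.38,0.91,-0.19,0,0,0,-1],[-0.38,0.91,-0.19,0,0,0,-1]],
])

```text
time: 15.4
position: [0.5982, -0.0532, 0.2801]
tool_rot: [0.052, -3.14, 0.002]
ft_force: [0.6, -0.5, -3.0]
grip_width: 0.29
grip_force: 50.0
```

```bash
python3 - <<'E'
from h import *
s,im=grab("wrist","w10");C=cam("wrist",s);print(np.round(s["position"],4),np.round(s["tool_rot"],4),s["time"])
o=np.array([.5782,.0294,.066]);print("pred org,sleeve,tip",[proj(C,o+AX*k).round(1) for k in(0,.012,.033,.04)])
for nm,lo,hi in(("orange",(6,130,100),(16,255,255)),("brass",(17,90,120),(30,255,255)),("both",(6,90,100),(30,255,255))):
    for c in blobs(im,lo,hi,amin=60): print(nm,cv2.boundingRect(c),cv2.contourArea(c),np.round(cv2.fitEllipse(c),1).tolist() if 0 else "")
c=max(blobs(im,*GREEN,amin=2000),key=cv2.contourArea);W=np.array([onz(C,p[0],.015)[:2] for p in c],np.float32)*1000;print(cv2.minAreaRect(W))
t=proj(C,o+AX*.02).astype(int);print(t);cv2.imwrite("pics/nip.png",cv2.resize(im[max(0,t[1]-60):t[1]+60,t[0]-75:t[0]+75,::-1],(750,600)))
E
```

```text
[ 0.5982 -0.0532  0.2801] [ 5.1500e-02 -3.1398e+00  1.6000e-03] 15.4
pred org,sleeve,tip [array([414.5, 167.3]), array([418.2, 163.3]), array([425.6, 155.6]), array([428.3, 152.7])]
brass (135, 322, 406, 20) 5826.5 
brass (382, 248, 16, 64) 529.5 
brass (239, 248, 16, 64) 525.0 
brass (396, 144, 43, 42) 1356.5 
brass (361, 0, 33, 28) 686.5 
both (134, 322, 408, 20) 6088.5 
both (381, 248, 17, 64) 563.0 
both (239, 248, 17, 64) 559.5 
both (395, 142, 44, 45) 1455.5 
both (361, 0, 33, 28) 705.0 
((581.0142211914062, -46.256744384765625), (107.7579574584961, 217.742919921875), 1.9333364963531494)
[420 160]
```

View pics/nip.png

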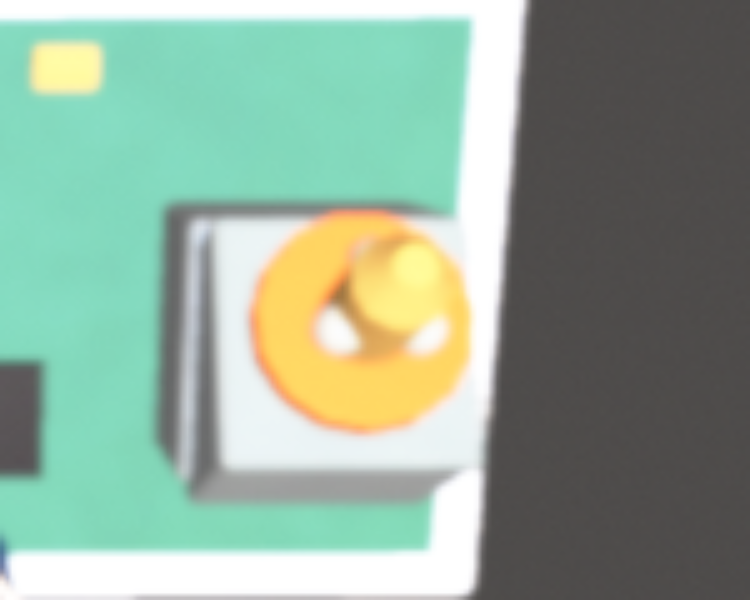

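The nipple tip is at (428,153) and the sleeve centre at (417,164), within 1 px of the jig-based prediction. I'll use that pose, slightly corrected. Now the tilt and hover.

```bash
cat >> h.py <<'E'
O=np.array([.5785,.0288,.066])
def tgt(d,ox=-.0006,oy=0): return O+AX*(d+.1238)-RT.apply([ox,oy,0])
E
python3 - <<'E'
from h import *
plan(tgt(.085),RT);print(tgt(.085))
E
```

```text
pos [ 0.5983 -0.0534  0.2804] shift [1.084 0.824 0.266] turn [-0.0011 -0.2871 -0.0026]
 shift in target axes [ 1.089  0.828 -0.231]
[0.48720045 0.0254478  0.25375238]
```

Call:
play_rows([
  [[0.2,0.15,0,0,-0.05,0,-1],[0.45,0.35,0.05,0,-0.12,0,-1],[0.7,0.55,0.1,0,-0.19,0,-1],[0.9,0.75,0.18,0,-0.25,0,-1],[1,0.824,0.23,0,-0.287,0,-1],[1,0.824,0.23,0,-0.287,0,-1],[1,0.824,0.23,0,-0.287,0,-1],[1,0.824,0.23,0,-0.287,0,-1]],
])

```text
time: 16.25
position: [0.4974, 0.0261, 0.2588]
tool_rot: [-0.044, 2.69, 0.01]
ft_force: [0.3, -1.0, -2.4]
grip_width: 0.291
grip_force: 50.0
```

```bash
python3 - <<'E'
from h import *
grab("side","s11");s=ctrl.get_state();plan(tgt(.06),RT);print(np.round(s["joint_positions"],2),s["time"])
E
```

```text
pos [0.4974 0.0263 0.2587] shift [ 0.114 -0.005  0.25 ] turn [-0.001   0.0009 -0.0023]
 shift in target axes [ 0.114 -0.005  0.25 ]
[-0.39 -0.27  0.23  2.18  0.16  0.79  1.35] 16.3
```

Call:
play_rows([
  [[0.03,-0.005,0.06,0,0,-0.002,-1],[0.08,-0.005,0.12,0,0,-0.002,-1],[0.114,-0.005,0.2,0,0,-0.002,-1],[0.114,-0.005,0.2,0,0,-0.002,-1],[0.114,-0.005,0.2,0,0,-0.002,-1],[0.114,-0.005,0.2,0,0,-0.002,-1]],
])

```text
time: 16.9
position: [0.4948, 0.027, 0.2351]
tool_rot: [-0.052, 2.69, 0.01]
ft_force: [-0.3, 0.5, -3.7]
grip_width: 0.285
grip_force: 50.0
```

```bash
python3 - <<'E'
from h import *
s,im=grab("side","s12");plan(tgt(.06),RT,s);print(np.round(s["joint_positions"],3),s["time"])
C=cam("side");print("pred: org,tip",proj(C,O),proj(C,O+AX*.04))
rim=np.array(s["position"])+Ro.from_rotvec(s["tool_rot"]).apply([-.0006,0,.1238]);print("rim",rim,proj(C,rim),proj(C,rim+AX*.048))
s2,im2=grab("wrist","w12")
cv2.imwrite("pics/pair2.png",np.hstack([cv2.resize(cv2.imread("pics/s12.png")[125:225,270:360],(432,480),interpolation=2),cv2.resize(cv2.imread("pics/w12.png")[120:360,240:400],(320,480))]))
E
```

```text
pos [0.4948 0.027  0.2351] shift [-0.013 -0.013  0.048] turn [-0.0004  0.0009  0.0012]
 shift in target axes [-0.013 -0.013  0.048]
[-0.394 -0.252  0.228  2.213  0.166  0.731  1.351] 16.9
pred: org,tip [313.71856612 192.23611995] [307.22228236 181.48900908]
rim [0.54928558 0.02892411 0.12391305] [302.3365692  174.48680749] [293.56309269 160.01828273]
```

View pics/pair2.png

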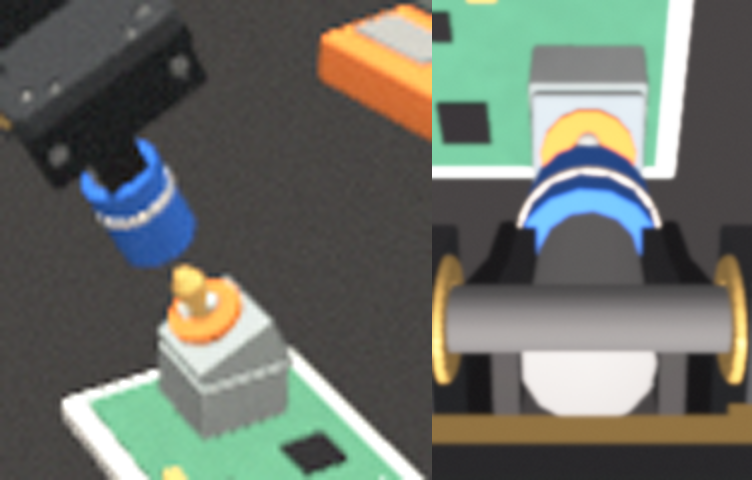

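The side crop shows the coupler lined up on the nipple axis. The wrist crop shows barrel and sleeve centred within about 1 px. I'll advance.

Call:
play_rows([
  [[-0.013,-0.01,0.05,0,0,0,-1],[-0.013,-0.01,0.12,0,0,0,-1],[-0.013,-0.01,0.19,0,0,0,-1],[-0.013,-0.01,0.19,0,0,0,-1],[-0.013,-0.01,0.19,0,0,0,-1]],
])

```text
time: 17.5
position: [0.5039, 0.0262, 0.2177]
tool_rot: [-0.052, 2.691, 0.009]
ft_force: [0.1, 0.2, -2.0]
grip_width: 0.288
grip_force: 50.0
```

```bash
python3 - <<'E'
from h import *
s=ctrl.get_state();plan(tgt(.03),RT,s);print(np.round(s["joint_positions"],3),s["time"],s["ft_force"])
E
```

```text
pos [0.5039 0.0262 0.2177] shift [-0.006 -0.001  0.153] turn [-0.0006 -0.0001  0.0012]
 shift in target axes [-0.006 -0.001  0.153]
[-0.396 -0.21   0.242  2.217  0.157  0.686  1.362] 17.5 [ 0.0602643   0.18282336 -1.98756098]
```

Call:
play_rows([
  [[-0.006,0,0.03,0,0,0,-1],[-0.006,0,0.06,0,0,0,-1],[-0.006,0,0.09,0,0,0,-1],[-0.006,0,0.12,0,0,0,-1],[-0.006,0,0.15,0,0,0,-1],[-0.006,0,0.15,0,0,0,-1]],
])

```text
time: 18.1
position: [0.511, 0.0265, 0.2045]
tool_rot: [-0.052, 2.691, 0.01]
ft_force: [-0.3, -0.1, -4.2]
grip_width: 0.289
grip_force: 50.0
```

```bash
python3 - <<'E'
from h import *
s=ctrl.get_state();plan(tgt(.02),RT,s);print(np.round(s["joint_positions"],3),s["time"],np.round(s["ft_force"],1))
E
```

```text
pos [0.511  0.0265 0.2045] shift [-0.    -0.002  0.103] turn [-0.0005 -0.      0.0012]
 shift in target axes [-0.    -0.002  0.103]
[-0.398 -0.176  0.25   2.22   0.149  0.649  1.369] 18.1 [-0.3 -0.1 -4.2]
```

Call:
play_rows([
  [[0,0,0.03,0,0,0,-1],[0,0,0.06,0,0,0,-1],[0,0,0.09,0,0,0,-1],[0,0,0.1,0,0,0,-1],[0,0,0.1,0,0,0,-1]],
])

```text
time: 18.6
position: [0.5154, 0.0266, 0.1958]
tool_rot: [-0.051, 2.691, 0.01]
ft_force: [0.4, 0.5, -3.0]
grip_width: 0.288
grip_force: 50.0
```

```bash
python3 - <<'E'
from h import *
s=ctrl.get_state();plan(tgt(.012),RT,s);print(s["time"],np.round(s["ft_force"],1),np.round(s["torque"],2))
E
```

```text
pos [0.5154 0.0266 0.1958] shift [ 0.002 -0.001  0.085] turn [-0.0005  0.0003  0.0011]
 shift in target axes [ 0.002 -0.001  0.085]
18.6 [ 0.4  0.5 -3. ] [ 0.01  0.88 -0.03]
```

Call:
play_rows([
  [[0,0,0.02,0,0,0,-1],[0,0,0.04,0,0,0,-1],[0,0,0.06,0,0,0,-1],[0,0,0.08,0,0,0,-1],[0,0,0.1,0,0,0,-1],[0,0,0.11,0,0,0,-1],[0,0,0.11,0,0,0,-1]],
])

```text
time: 19.3
position: [0.5201, 0.0269, 0.1859]
tool_rot: [-0.052, 2.691, 0.01]
ft_force: [-3.0, 0.9, 0.3]
grip_width: 0.286
grip_force: 50.0
```

```bash
python3 - <<'E'
from h import *
s=ctrl.get_state();plan(tgt(.004),RT,s);f=np.array(s["ft_force"]);print(s["time"],np.round(f,1),"axial",f@AX,np.round(s["torque"],2))
E
```

```text
pos [0.5201 0.0269 0.1859] shift [ 0.002 -0.003  0.056] turn [-0.0004  0.0002  0.0012]
 shift in target axes [ 0.002 -0.003  0.056]
19.3 [-3.   0.9  0.3] axial 1.5413520745879106 [0.28 1.29 0.16]
```

Call:
play_rows([
  [[0,0,0.015,0,0,0,-1],[0,0,0.03,0,0,0,-1],[0,0,0.045,0,0,0,-1],[0,0,0.05,0,0,0,-1],[0,0,0.05,0,0,0,-1],[0,0,0.05,0,0,0,-1]],
])

```text
time: 19.9
position: [0.5222, 0.027, 0.1819]
tool_rot: [-0.052, 2.691, 0.01]
ft_force: [-7.7, 0.4, 5.0]
grip_width: 0.29
grip_force: 50.0
```

```bash
python3 - <<'E'
from h import *
ctrl.get_image("side");s,im=grab("wrist","w13");plan(tgt(.004),RT,s);f=np.array(s["ft_force"]);print(s["time"],np.round(f,1),"axial",f@AX,np.round(s["torque"],2))
E
```

```text
pos [0.5222 0.027  0.182 ] shift [ 0.003 -0.003  0.011] turn [-0.0003  0.0003  0.0011]
 shift in target axes [ 0.003 -0.003  0.011]
19.95 [-8.4  0.4  4.3] axial 7.492645772168391 [0.26 1.72 0.11]
```

Call:
play_rows([
  [[0,0,0.005,0,0,0,-1],[0,0,0.01,0,0,0,-1],[0,0,0.01,0,0,0,-1],[0,0,0.01,0,0,0,-1]],
])

```text
time: 20.4
position: [0.5226, 0.027, 0.1811]
tool_rot: [-0.052, 2.691, 0.01]
ft_force: [-9.1, 0.6, 6.2]
grip_width: 0.286
grip_force: 50.0
```

```bash
python3 - <<'E'
from h import *
ctrl.get_image("side");s=ctrl.get_state();plan(tgt(.004),RT,s);f=np.array(s["ft_force"]);print(s["time"],np.round(f,1),"axial",f@AX)
E
```

```text
pos [0.5226 0.027  0.1811] shift [ 0.003 -0.002  0.002] turn [-0.0003  0.0002  0.001 ]
 shift in target axes [ 0.003 -0.002  0.002]
20.45 [-9.6  1.1  4.8] axial 8.466002502489292
```

Call:
play_rows([
  [[0,0,0.004,0,0,0,-1],[0,0,0.004,0,0,0,-1],[0,0,0.004,0,0,0,-1],[0,0,0.004,0,0,0,-1]],
])

```text
time: 20.85
position: [0.5228, 0.0271, 0.1809]
tool_rot: [-0.052, 2.691, 0.01]
ft_force: [-8.9, 0.6, 7.5]
grip_width: 0.289
grip_force: 50.0
```

```bash
python3 - <<'E'
from h import *
a=[]
for i in range(5):
    ctrl.get_image("side");s=ctrl.get_state();a.append([*(np.array(s["ft_force"])),np.array(s["ft_force"])@AX])
print(np.mean(a,0).round(1),s["grip_force"]);plan(tgt(.004),RT,s)
im=cv2.imread("pics/w13.png")[:,:,::-1].copy()
im2=ctrl.get_image("top");C=cam("top");print([ (cv2.boundingRect(c)) for c in blobs(im2,*RED)],proj(C,[.584,-.1208,.041]))
E
```

```text
[-9.7  0.7  7.6 11. ] 49.99897526577115
pos [0.5228 0.027  0.1809] shift [ 0.003 -0.003 -0.001] turn [-0.0003  0.0002  0.0011]
 shift in target axes [ 0.003 -0.003 -0.001]
[(202, 293, 27, 26), (194, 227, 15, 15), (345, 193, 17, 17), (348, 75, 44, 39)] [353.51999905 199.79479278]
```

```bash
python3 -c "
from bench import ctrl
print(ctrl.close_job())"
```

```text
the job is handed in; nothing more can be done
None
```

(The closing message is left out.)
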